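# Sweep tile shards onto the shard box's hatch, pull it open to its line and hold

### The arm

A 7-joint arm with a two-finger parallel gripper is mounted at the origin on the work surface. World frame = base frame: x ahead of the robot, y to its left, z up, the work surface at z = 0. Lengths are in m, angles in rad, forces in N, time in s.
With the tool pointing down it reaches from about 0.4 to 0.85 m from the base axis. Payload 10.4 kg.
Tool frame: the origin (TCP) lies midway between the tips of the shut fingers; the grasp point (between the pads) lies 19 mm behind it (grip_point_offset is the distance from the TCP to the grasp point, in m); y points along the fingers, z is the direction in which the jaws open and shut, and the axes are right-handed (so a half turn about y gives the same grasp; the last joint's range is limited). The gripper opens to 85 mm and grips with 20 to 120 N. Pads are 22 mm wide; open, the fingers measure 114 mm over their backs; the gripper's body (76 mm by 85 mm) begins 54 mm behind the grasp point. The pads swing forward as they close: fully open they stand 13 mm farther back than shut.
Start: joints at [1.224, 0.332, -0.065, 1.46, 0.022, 1.35, -0.088], TCP at [0.199, -0.593, 0.231] pointing down, gripper open.
Joint ranges: [-2.6, 2.6], [-0.5, 2.12], [-1.47, 1.34], [0.16, 2.42], [-1.27, 4.41], [0.06, 2.06], [-2.6, 2.6]. Speed limits (rad/s): [2.22, 2.22, 2.79, 2.79, 3.14, 3.14, 3.14].

### API

Orientations are given as a unit quaternion [x, y, z, w].
In Python, from workcell import * gives the robot as it stands.
- The arm moves only by the tool send_rows, never from a script. Its argument "motion" is a list of rows, each a list of 7 numbers: the opening in per cent of the stroke, from 0 (shut) to 100 (fully open), then the shift along the tool's x, y, z in m, then the turn, a rotation vector about the tool's x, y, z in rad. In form: [[claw, tx, ty, tz, ax, ay, az], ...]. A call has 1 to 10 rows; each row is the pose to reach, as a shift and turn from the pose commanded when the call began, along the tool's axes at that moment; what a row does not reach only later rows make up. A row lasts 1/12 s, in which the tool goes at most 41.7 mm and 7.16 degrees, less where a joint would pass 70% of its speed; a pose out of reach is approached as far as the arm can. A call with a gripper value outside its range is refused whole. The fingers move at their own pace and stop on an object; "squeeze" is the grip in N (left out, the last holds). Time passes only in rows, so rows that repeat a pose let the fingers close. It gives the time, the measured TCP pose, the force and the opening at its end, in the units of the state.
- get_obs(): the state, without advancing time (a new reading comes with each control period).
- camera(name): name is "side" or "top"; returns a dict with "pixels" (384x512x3 uint8, red, green, blue), "range_z" (384x512 float32, m along the optical axis (not along the pixel's ray), 0 where there is no reading), "fovy" (degrees; the focal length in pixels is half the picture's height over the tangent of half this angle, whatever the lens; pixels are square), "cx", "cy" (the principal point, pixels), "view" (4x4, takes a point from world to camera coordinates). Camera axes: x right, y down, z forward; pixel columns grow to the right and rows downward; lengths in m; the calibration is good to about 2 mm. A picture is of the moment at which its call begins.
- hand_in(): hands the job in, once; it reports no verdict.
The state is a dict: "clock": time; "joint_pos": joint angles; "joint_velocities": joint speeds; "tau": joint torques, N m; "position": TCP position; "ee_rot": TCP orientation; "ft_force": force on the tool from outside, world axes, zero at the start; "torque": the same for the moment, N m; "grip_width": opening from 0.0 (shut) to 1.0 (fully open).
Only numpy, scipy, OpenCV 4.12 (cv2) and the standard library are available. Lean on these libraries where they do the work, as an engineer would, in place of code of your own. Each camera call takes 0.05 s, during which the arm holds its last target.

### The job

Take the scraper block from the bench and with it, not with the fingers, push the four tile shards across the deck of the shard box until they all lie on its closed hatch; then stand the scraper back on the bench. Next take the hatch's handle and pull it out against its spring until the bar stands over the full-open line of the guide rails, so that all the shards drop into the box, and finish while still holding it there by the bar, as more shards from the dustpan will follow. Leave the other things on the bench where they are.

Things in the scene. Friction and masses are not known exactly. Their poses are not given: they have to be found in the camera images.
- shardbox: fixed sheet-steel shard box, 190 mm (x) by 200 mm (y), with a flat deck on top. Origin: centre of its underside, on the bench (inside floor 6 mm up). x points from the pull handle (-x, robot's side) to the back, z up; it is turned up to 0.25 rad from the robot's x. Two guide rails (tops at deck height, y = +-80 mm) stick out 130 mm from its front
- deck_mid (a point): middle of the bare steel deck on which the shards lie, on its surface, 100 mm above the bench, at box x = -33 mm; axes as the box. The deck runs from the box's front edge (box x = -95 mm, no rim) to the throat (box x = +30 mm), between two side rims 136 mm apart and 16 mm high
- throat (a point): middle of the throat, a hole 56 mm (x) by 136 mm (y, rim to rim) behind the deck, box x = +30 to +86 mm; this point is at deck height, box x = +58 mm; axes as the box. The hatch plate closes the throat from below and lies 4 mm lower than the deck. Behind the throat is a 28 mm high back guard (inner face at box x = +89 mm)
- hatch (a joint): how far the hatch is pulled out toward the robot (box -x), m: 0 shut, 0.060 at the full-open line, 0.085 at the stop screws (too far). Spring-return: the pull is about 2 N shut, 7 N at the line; let go, it slides shut by itself
- hatch_bar (a point): middle of the hatch's handle bar: round level steel bar 12 mm thick, 152 mm long along the box's y, on a post at each end; its centre is 135 mm above the bench (35 above the deck) and, shut, 40 mm in front of the box's front edge (box x = -135 mm). Between the posts it is free all round; the hatch plate is 39 mm below it. Moves with the hatch; axes as the box
- full_open_line (a point): the full-open line: a black line cut across both guide rails, 100 mm before the box's front edge (box x = -195 mm), with a small upright steel tab beside it on each rail; this point is midway between the rails, at deck height. Axes as the box. The bar must come straight above it
- scraper_mid (a point): centre (half-way up) of the loose scraper block: rubber-faced base 36 mm (x) x 112 mm (y) x 12 mm high, a wooden grip along it on top, 22 mm thick (x), 96 mm long (y), from 30 to 70 mm above the underside; this point is 35 mm above the underside. 0.16 kg. It stands on its base left or right of the box; either long edge (x side) of the base pushes alike. z up
- chip1: one of four broken floor-tile shards, glazed white on top, red-brown at the edges, about 20 x 18 x 10 mm thick, 11 g, lying loose on the bare deck. Origin: near the centre of its underside
- chip2: one of four broken floor-tile shards, glazed white on top, red-brown at the edges, about 20 x 18 x 10 mm thick, 11 g, lying loose on the bare deck. Origin: near the centre of its underside
- chip3: one of four broken floor-tile shards, glazed white on top, red-brown at the edges, about 20 x 18 x 10 mm thick, 11 g, lying loose on the bare deck. Origin: near the centre of its underside
- chip4: one of four broken floor-tile shards, glazed white on top, red-brown at the edges, about 20 x 18 x 10 mm thick, 11 g, lying loose on the bare deck. Origin: near the centre of its underside
- grout_brush: black plastic grout brush lying bristles down, 190 x 24 x 38 mm high; origin at its underside near the middle, x along its handle. A bystander. It stands either left or right of the box, where the scraper is not
- scrub_brush: small bamboo scrub brush, 110 x 48 x 42 mm high, origin centre of underside. A bystander
- bottle: translucent trigger bottle, 76 mm across, 212 mm high, origin centre of underside. A bystander
- tin: closed steel tin, 90 mm across, 97 mm high, origin centre of underside. A bystander
- tiles: stack of three whole tiles, 100 x 100 x 30 mm, origin centre of underside. A bystander
- dustpan: grey plastic dustpan with more shards lying in it, pan 220 mm wide, 240 mm long with handle 48 mm high, open edge to its -x, origin at its underside. A bystander
- putty_knife: putty knife lying flat, 208 mm long along its x, 16 mm high, origin at its underside. A bystander

How it is judged:
On the way, in this order (a step that is already met when the one before it is completed fails the run):
1. the held scraper is down on the deck of the box (z of scraper_mid in the frame of shardbox between 0.12 and 0.145 m and x of scraper_mid in the frame of shardbox between -0.115 and 0.06 m and y of scraper_mid in the frame of shardbox between -0.04 and 0.04 m and contact force between the fingers and scraper above 1 N), for 0.05 s.
2. all four shards lie on the shut hatch (x of chip1 in the frame of shardbox between 0.033 and 0.09 m and y of chip1 in the frame of shardbox between -0.07 and 0.07 m and z of chip1 in the frame of shardbox between 0.085 and 0.125 m and x of chip2 in the frame of shardbox between 0.033 and 0.09 m and y of chip2 in the frame of shardbox between -0.07 and 0.07 m and z of chip2 in the frame of shardbox between 0.085 and 0.125 m and x of chip3 in the frame of shardbox between 0.033 and 0.09 m and y of chip3 in the frame of shardbox between -0.07 and 0.07 m and z of chip3 in the frame of shardbox between 0.085 and 0.125 m and x of chip4 in the frame of shardbox between 0.033 and 0.09 m and y of chip4 in the frame of shardbox between -0.07 and 0.07 m and z of chip4 in the frame of shardbox between 0.085 and 0.125 m and value of joint hatch below 0.012 m), for 0.2 s.
3. the scraper stands on the bench, let go (height (world z) of scraper_mid between 0.028 and 0.042 m and angle between scraper_mid's own z axis and vertical below 0.15 rad and contact force between the fingers and scraper below 0.1 N), for 0.2 s.
At the end, for the whole second after the job is handed in: The hatch is held by the fingers (more than 2 N, nothing else holding it) with its bar within 6 mm of the full-open line and still; all four shards are inside the box, below the hatch; the scraper stands upright on the bench, let go (all of step 3 and value of joint hatch between 0.054 and 0.066 m and velocity of joint hatch between -0.01 and 0.01 m/s and contact force between the fingers and hatch above 2 N and contact force between scraper and hatch below 0.1 N and z of each of chip1, chip2, chip3, chip4 in the frame of shardbox below 0.06 m and x of chip1 in the frame of shardbox between -0.095 and 0.095 m and y of chip1 in the frame of shardbox between -0.1 and 0.1 m and x of chip2 in the frame of shardbox between -0.095 and 0.095 m and y of chip2 in the frame of shardbox between -0.1 and 0.1 m and x of chip3 in the frame of shardbox between -0.095 and 0.095 m and y of chip3 in the frame of shardbox between -0.1 and 0.1 m and x of chip4 in the frame of shardbox between -0.095 and 0.095 m and y of chip4 in the frame of shardbox between -0.1 and 0.1 m); the arm keeps its last pose, push and grip.
It fails at once if a bystander is moved by more than 30 mm (distance of any of grout_brush, scrub_brush, bottle, tin, tiles, dustpan, putty_knife from where it was at the start of the episode above 0.03 m).
It fails at once if the fingers press on a shard (over 1 N) (contact force between the fingers and chip1 above 1 N or contact force between the fingers and chip2 above 1 N or contact force between the fingers and chip3 above 1 N or contact force between the fingers and chip4 above 1 N).
It also fails if it takes over 64 s, if anything falls off the work surface, if the arm or the gripper's body presses on something with over 40 N, if the wrist force passes 120 N, or if a joint passes its speed limit or range.

## Working session

There is one attempt and no reset: what is moved stays moved. The work goes in short steps, Python scripts to look and compute and a tool call to move; the robot and the scene stay as the last step left them, time stands still between calls to the robot, and variables do not carry over. Pictures are saved under pics/ and viewed, and the job is handed in when it is done.

Besides the shell and the picture viewer there is one more tool, called after "Call:" as name(argument=value, ...) on one line, values as JSON. send_rows: Moves the arm, as the interface text tells. Its arguments: {"type":"object","properties":{"motion":{"type":"array"},"squeeze":{"type":"number"}},"required":["motion"]}

```bash
ls; mkdir -p pics; cat > h.py <<'E'
from workcell import *
import numpy as np, cv2
from scipy.spatial.transform import Rotation as R
def K(c):
    h,w=c["pixels"].shape[:2]; f=h/2/np.tan(np.radians(c["fovy"])/2); return f,c["cx"],c["cy"]
def cloud(c):
    f,cx,cy=K(c); z=c["range_z"]; v,u=np.mgrid[:z.shape[0],:z.shape[1]]
    P=np.stack([(u-cx)/f*z,(v-cy)/f*z,z],-1); V=np.linalg.inv(np.array(c["view"]))
    W=P@V[:3,:3].T+V[:3,3]; W[z<=0]=np.nan; return W
def save(c,n,s=1.5):
    cv2.imwrite(n,cv2.resize(c["pixels"][:,:,::-1],None,fx=s,fy=s,interpolation=cv2.INTER_CUBIC))
E
python3 - <<'E'
from h import *
o=get_obs(); print({k:np.round(v,3).tolist() for k,v in o.items()})
for n in("side","top"):
    c=camera(n); save(c,f"pics/{n}0.png"); np.savez(f"{n}0.npz",**c); print(n,c["fovy"],c["cx"],c["cy"],np.round(c["view"],3).tolist())
E
```

```text
pics
{'clock': 0.0, 'joint_pos': [1.224, 0.333, -0.065, 1.461, 0.022, 1.35, -0.088], 'joint_velocities': [0.001, -0.0, 0.001, 0.001, -0.001, 0.0, -0.001], 'tau': [0.0, -62.544, 0.049, -39.161, 0.016, 0.01, 0.0], 'position': [0.199, -0.592, 0.231], 'ee_rot': [-0.114, 0.698, -0.697, 0.114], 'ft_force': [0.357, -0.401, -0.514], 'torque': [0.055, -0.01, -0.038], 'grip_width': 1.0}
side 55.78631505872448 254.29397230181462 192.29926786043322 [[0.966, -0.257, 0.017, -0.51], [-0.116, -0.493, -0.862, 0.163], [0.23, 0.831, -0.506, 0.883], [0.0, 0.0, 0.0, 1.0]]
top 45.498862720697275 253.1733131283212 191.26568364074495 [[0.016, -1.0, 0.005, 0.03], [-0.99, -0.017, -0.137, 0.528], [0.137, -0.002, -0.991, 1.586], [0.0, 0.0, 0.0, 1.0]]
```

View pics/side0.png

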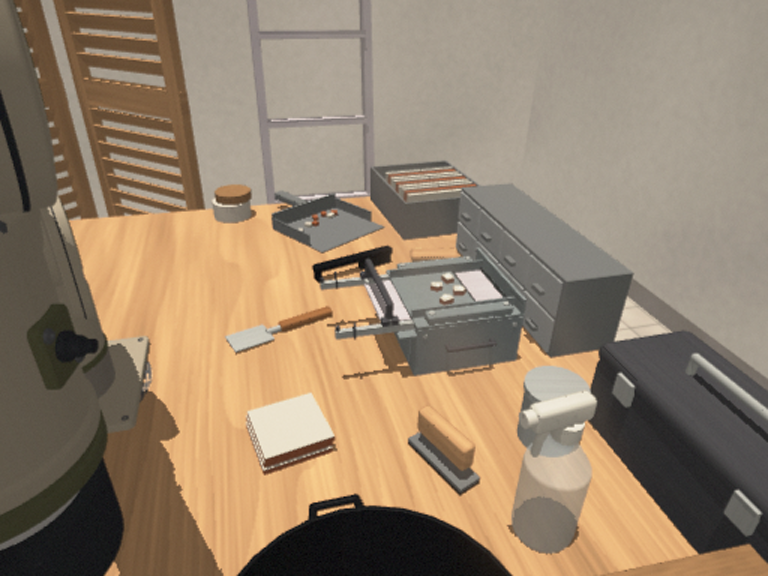

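View pics/top0.png

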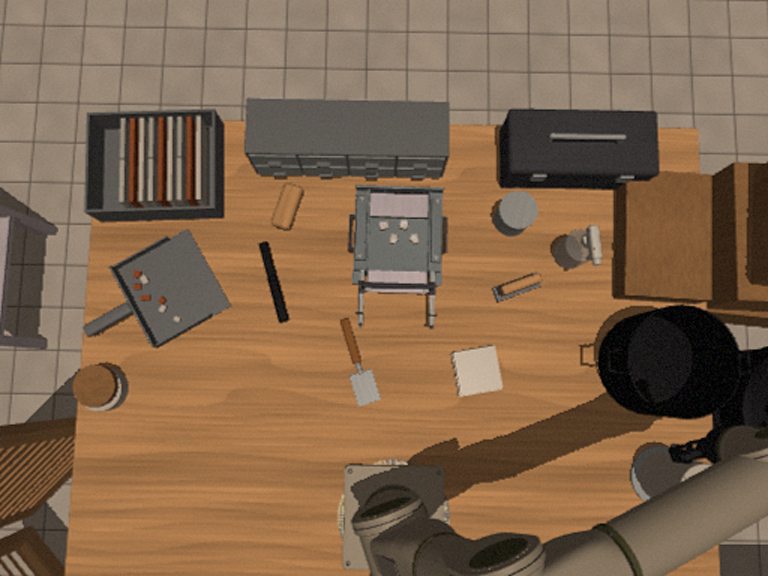

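The side view shows the scraper at about (445,450) and the box at (445,310). In the top view they are at about (517,287) and (398,240), with 4 shards near (400,232). The grout brush is on the far side, and the tin at (515,213) and bottle at (575,248) stand behind the scraper.

```bash
python3 - <<'E'
from h import *
c=dict(np.load("top0.npz")); W=cloud(c); p=c["pixels"]
cv2.imwrite("pics/topcrop.png",cv2.resize(p[115:225,220:430,::-1],None,fx=3.8,fy=3.8,interpolation=cv2.INTER_CUBIC))
f,cx,cy=K(c);print(f)
s=dict(np.load("side0.npz")); Ws=cloud(s)
cv2.imwrite("pics/sidecrop.png",cv2.resize(s["pixels"][150:350,200:400,::-1],None,fx=3,fy=3,interpolation=cv2.INTER_CUBIC))
for n,w in(("top",W),("side",Ws)):
    x,y,z=w[...,0],w[...,1],w[...,2]
    b=np.isfinite(z)&(np.abs(z)<.02)&(x>.3)&(x<.9)&(abs(y)<.4)
    print(n,"bench z",np.median(z[b]))
    # scraper grip
    m=(z>.055)&(z<.085)&(x>.4)&(x<.62)&(y<-.15)&(y>-.34)
    q=w[m]; print("grip",len(q),cv2.minAreaRect(q[:,:2].astype(np.float32)),np.median(q[:,2]))
    m=(z>.127)&(z<.15)&(x>.3)&(x<.65)&(abs(y)<.15)
    q=w[m]; print("bar?",len(q),cv2.minAreaRect(q[:,:2].astype(np.float32)),np.median(q[:,2]))
    m=(z>.093)&(z<.107)&(x>.3)&(x<.8)&(abs(y)<.2)
    q=w[m]; print("deck",len(q),cv2.minAreaRect(q[:,:2].astype(np.float32)),np.median(q[:,2]))
    print(q.min(0),q.max(0))
E
```

```text
457.8807734273063
top bench z -0.0001939200784593087
grip 179 ((0.5367793440818787, -0.28737974166870117), (0.02247989922761917, 0.09403366595506668), 21.058364868164062) 0.06893616169896033
bar? 177 ((0.5219128131866455, -0.011421389877796173), (0.06384999305009842, 0.176537424325943), 20.070079803466797) 0.1394104217139518
deck 2573 ((0.612756609916687, -0.00018780678510665894), (0.36795881390571594, 0.19949977099895477), 0.23579685389995575) 0.09869798702113664
[ 0.42910122 -0.10005149  0.09300381] [0.79692577 0.09953315 0.10699234]
side bench z -0.0002931177580807187
grip 535 ((0.5382203459739685, -0.29176053404808044), (0.023100068792700768, 0.09475591778755188), 21.286861419677734) 0.06840918888003267
bar? 172 ((0.5180057883262634, -0.0026953890919685364), (0.16064199805259705, 0.010644781403243542), 89.07039642333984) 0.13900751015749652
deck 2710 ((0.6138361096382141, 0.03593406081199646), (0.2811312675476074, 0.37110087275505066), 89.93060302734375) 0.09894856313697908
[ 0.42814933 -0.10476113  0.09302545] [0.79940207 0.17627833 0.10698294]
```

View pics/topcrop.png

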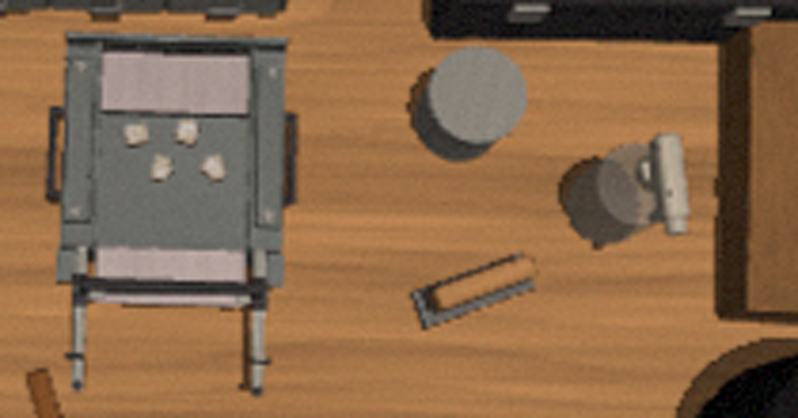

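View pics/sidecrop.png

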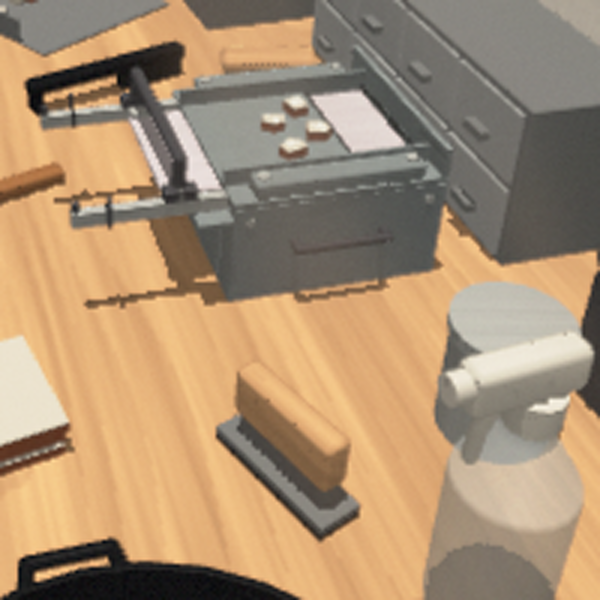

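```bash
python3 - <<'E'
from h import *
c=dict(np.load("top0.npz")); W=cloud(c); s=dict(np.load("side0.npz")); Ws=cloud(s)
for n,w,cc in(("top",W,c),("side",Ws,s)):
    x,y,z=w[...,0],w[...,1],w[...,2]
    def line(m,name,ax):
        q=w[m][:,:2]; 
        vx,vy,x0,y0=cv2.fitLine(q.astype(np.float32),cv2.DIST_HUBER,0,.01,.01).ravel()
        print(n,name,len(q),"dir deg",np.degrees(np.arctan2(vy,vx)).round(2),"c",x0.round(4),y0.round(4),"min",q.min(0).round(4),"max",q.max(0).round(4))
    line((z>.132)&(z<.15)&(x>.49)&(x<.54)&(abs(y)<.072),"bar",0)
    for sg in(1,-1): line((z>.09)&(z<.104)&(x>.42)&(x<.49)&(sg*y>.05)&(sg*y<.1),"rail%d"%sg,0)
    for sg in(1,-1): line((z>.112)&(z<.12)&(x>.57)&(x<.74)&(sg*y>.05)&(sg*y<.12),"rim%d"%sg,0)
    line((z>.12)&(z<.136)&(x>.7)&(x<.78)&(abs(y)<.1),"guard",0)
    # chips
    P=cc["pixels"].astype(int); m=(P.min(-1)>150)&(x>.57)&(x<.70)&(abs(y)<.065)&(z>.1)&(z<.118)
    k,l,st,ce=cv2.connectedComponentsWithStats(m.astype(np.uint8))
    for i in range(1,k):
        if st[i,4]>5: q=w[l==i]; print(n,"chip",st[i,4],q.mean(0).round(4),q.min(0).round(3),q.max(0).round(3))
    # throat plate
    m=(P.min(-1)>135)&(x>.66)&(x<.78)&(abs(y)<.09)&(z>.085)&(z<.1)
    q=w[m]; print(n,"throat",len(q),cv2.minAreaRect(q[:,:2].astype(np.float32)),q.min(0).round(3),q.max(0).round(3))
    m=(z>.064)&(z<.08)&(x>.4)&(x<.62)&(y<-.15)&(y>-.4); q=w[m]; print(n,"grip",len(q),cv2.minAreaRect(q[:,:2].astype(np.float32)),q.mean(0))
    m=(z>.006)&(z<.02)&(x>.47)&(x<.62)&(y<-.2)&(y>-.37); q=w[m]; print(n,"base",len(q),cv2.minAreaRect(q[:,:2].astype(np.float32)))
    for nm,a in(("pot",(.2,.5,-.75,-.4)),("bottle",(.53,.7,-.5,-.36)),("boxR",(.45,.8,-.9,-.5))):
        m=(x>a[0])&(x<a[1])&(y>a[2])&(y<a[3])&(z>.02)&(z<.3); q=w[m]; print(n,nm,len(q),q.min(0).round(3) if len(q) else 0,q.max(0).round(3) if len(q) else 0)
o=get_obs(); print(R.from_quat(o["ee_rot"]).as_matrix().round(3))
E
```

```text
top bar 154 dir deg 89.25 c 0.5177 -0.0017 min [ 0.5119 -0.0698] max [0.5247 0.0699]
top rail1 47 dir deg -4.04 c 0.4618 0.081 min [0.4303 0.0761] max [0.4888 0.0896]
top rail-1 55 dir deg -0.62 c 0.4598 -0.0792 min [ 0.4292 -0.0834] max [ 0.488  -0.0728]
top rim1 232 dir deg -0.72 c 0.6516 0.0815 min [0.5713 0.0665] max [0.7352 0.0967]
top rim-1 228 dir deg -0.11 c 0.6528 -0.0836 min [ 0.5711 -0.0982] max [ 0.738  -0.0697]
top guard 130 dir deg 89.51 c 0.743 -0.0113 min [ 0.7019 -0.099 ] max [0.749  0.0948]
top chip 16 [ 0.6657 -0.0117  0.1098] [ 0.659 -0.019  0.104] [ 0.673 -0.006  0.117]
top chip 8 [0.663  0.0362 0.1083] [0.656 0.032 0.101] [0.668 0.039 0.113]
top chip 12 [ 0.6315 -0.0357  0.1103] [ 0.626 -0.04   0.108] [ 0.637 -0.03   0.114]
top throat 486 ((0.7051540017127991, -0.0007403120398521423), (0.06895623356103897, 0.12872083485126495), 1.0361484289169312) [ 0.67  -0.065  0.086] [0.739 0.064 0.1  ]
top grip 172 ((0.5568720698356628, -0.31896111369132996), (0.035586439073085785, 0.1695113480091095), 32.956607818603516) [ 0.54303007 -0.29725758  0.07009189]
top base 207 ((
[... 1120 characters left out ...]
 throat 412 ((0.6999312043190002, -0.009944714605808258), (0.1523730605840683, 0.08167295902967453), 89.17893981933594) [ 0.66  -0.087  0.093] [0.742 0.066 0.1  ]
side grip 405 ((0.5511189699172974, -0.32495880126953125), (0.02282048389315605, 0.1659173220396042), 21.035564422607422) [ 0.53799761 -0.29577103  0.0687202 ]
side base 502 ((0.535999059677124, -0.2912129759788513), (0.03531331196427345, 0.11419457197189331), 23.544260025024414)
side pot 6163 [ 0.273 -0.572  0.105] [ 0.475 -0.449  0.202]
side bottle 4122 [ 0.561 -0.458  0.02 ] [ 0.656 -0.388  0.214]
side boxR 3414 [ 0.45  -0.572  0.02 ] [ 0.8   -0.5    0.202]
[[-0.948 -0.     0.318]
 [-0.318  0.001 -0.948]
 [ 0.    -1.    -0.001]]
```

Call:
send_rows(motion=[[100, 0, -0.035, 0, 0, 0, 0], [100, 0, -0.07, 0, 0, 0, 0], [100, -0.01, -0.1, -0.004, 0, -0.1, 0], [100, -0.04, -0.1, -0.017, 0, -0.2, 0], [100, -0.075, -0.1, -0.032, 0, -0.3, 0], [100, -0.11, -0.1, -0.047, 0, -0.4, 0], [100, -0.145, -0.1, -0.062, 0, -0.5, 0], [100, -0.18, -0.1, -0.077, 0, -0.6, 0], [100, -0.215, -0.1, -0.092, 0, -0.7, 0], [100, -0.25, -0.1, -0.107, 0, -0.8, 0]])

```text
clock: 0.93
position: [0.4028, -0.41, 0.3311]
ee_rot: [-0.378, 0.598, -0.597, 0.378]
ft_force: [0.1, -1.1, -0.1]
grip_width: 0.996
```

```bash
cat >> h.py <<'E'
def goto(x,y,z,yaw):
    # yaw: direction of tool z, deg ; prints row numbers from measured pose
    o=get_obs(); M=R.from_quat(o["ee_rot"]).as_matrix(); yw=np.radians(yaw)
    T=np.column_stack([np.cross([0,0,-1],[np.cos(yw),np.sin(yw),0]),[0,0,-1],[np.cos(yw),np.sin(yw),0]])
    d=M.T@(np.array([x,y,z])-o["position"]); r=R.from_matrix(M.T@T).as_rotvec()
    print("t",o["clock"],"pos",np.round(o["position"],4),"yaw",np.degrees(np.arctan2(M[1,2],M[0,2])).round(2),"F",np.round(o["ft_force"],1),"w",round(float(o["grip_width"]),3)); print("shift",d.round(4),"turn",r.round(4))
E
python3 -c "
from h import *
goto(.5375,-.2895,.13,21.3)"
```

```text
t 0.9333 pos [ 0.4028 -0.41    0.3311] yaw -25.34 F [ 0.1 -1.1 -0.1] w 0.996
shift [-0.1666  0.2011  0.0703] turn [ 4.00e-04 -8.14e-01 -1.00e-04]
```

Call:
send_rows(motion=[[100, -0.02, 0, 0.008, 0, -0.1, 0], [100, -0.05, 0, 0.02, 0, -0.2, 0], [100, -0.08, 0, 0.033, 0, -0.3, 0], [100, -0.11, 0, 0.046, 0, -0.42, 0], [100, -0.14, 0.02, 0.059, 0, -0.54, 0], [100, -0.1666, 0.05, 0.0703, 0, -0.66, 0], [100, -0.1666, 0.08, 0.0703, 0, -0.78, 0], [100, -0.1666, 0.11, 0.0703, 0, -0.814, 0], [100, -0.1666, 0.14, 0.0703, 0, -0.814, 0], [100, -0.1666, 0.15, 0.0703, 0, -0.814, 0]])

```text
clock: 1.77
position: [0.5351, -0.2908, 0.1763]
ee_rot: [0.583, -0.403, 0.398, -0.583]
ft_force: [-1.1, -0.1, -0.1]
grip_width: 0.995
```

```bash
python3 - <<'E'
from h import *
c=camera("side"); save(c,"pics/side1.png"); w=cloud(c)
x,y,z=w[...,0],w[...,1],w[...,2]
m=(z>.055)&(z<.085)&(x>.4)&(x<.62)&(y<-.2)&(y>-.36)
q=w[m]; print("grip",len(q),cv2.minAreaRect(q[:,:2].astype(np.float32)),np.median(q[:,2]))
goto(.5375,-.2895,.03,21.3)
E
```

```text
grip 531 ((0.537466824054718, -0.2916159927845001), (0.02203243598341942, 0.09502574056386948), 20.582782745361328) 0.06839525339387742
t 1.8167 pos [ 0.5351 -0.291   0.1766] yaw 21.01 F [-0.4 -0.5 -0.7] w 1.001
shift [0.0003 0.1465 0.0035] turn [ 0.0045 -0.005  -0.0053]
```

View pics/side1.png

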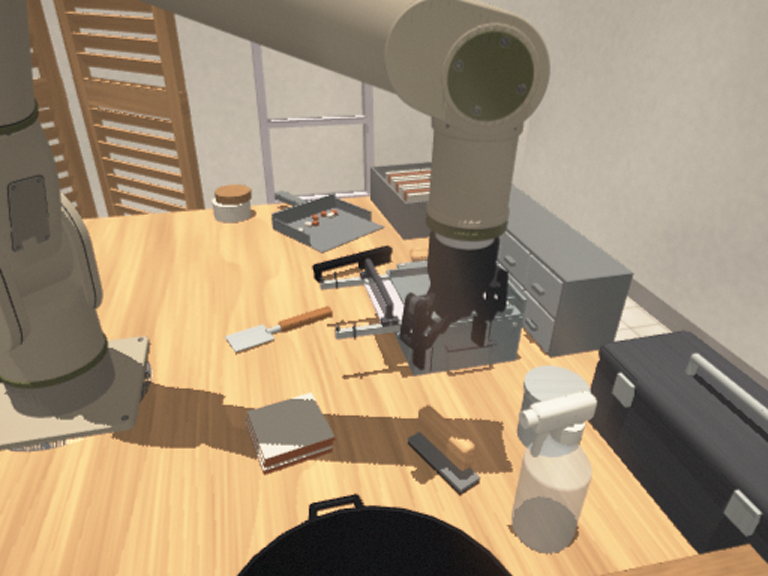

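The gripper is above the scraper (445,450 in this picture), with the jaws across the grip.

Call:
send_rows(motion=[[100, 0, 0.025, 0.002, 0.002, 0, -0.003], [100, 0, 0.055, 0.003, 0.004, -0.003, -0.005], [100, 0, 0.085, 0.003, 0.004, -0.003, -0.005], [100, 0, 0.115, 0.003, 0.004, -0.003, -0.005], [100, 0, 0.14, 0.003, 0.004, -0.003, -0.005], [100, 0, 0.147, 0.003, 0.004, -0.003, -0.005], [100, 0, 0.147, 0.003, 0.004, -0.003, -0.005]])

```text
clock: 2.4
position: [0.5396, -0.2906, 0.0338]
ee_rot: [-0.583, 0.398, -0.401, 0.583]
ft_force: [0.7, 0.2, 0.2]
grip_width: 1.002
```

```bash
python3 -c "
from h import *
goto(.5375,-.2895,.03,21.0)"
```

```text
t 2.4 pos [ 0.5396 -0.2906  0.0338] yaw 21.17 F [0.7 0.2 0.2] w 1.002
shift [-0.0018  0.0038 -0.0016] turn [-0.0027  0.003   0.0035]
```

Call:
send_rows(motion=[[100, -0.001, 0.002, -0.0015, 0, 0, 0], [20, -0.001, 0.002, -0.0015, 0, 0, 0], [0, -0.001, 0.002, -0.0015, 0, 0, 0], [0, -0.001, 0.002, -0.0015, 0, 0, 0], [0, -0.001, 0.002, -0.0015, 0, 0, 0], [0, -0.001, 0.002, -0.0015, 0, 0, 0], [0, -0.001, 0.002, -0.0015, 0, 0, 0], [0, -0.001, 0.002, -0.0015, 0, 0, 0]], squeeze=60)

```text
clock: 3.07
position: [0.5386, -0.2904, 0.0328]
ee_rot: [-0.583, 0.397, -0.402, 0.584]
ft_force: [-0.3, 0.2, 5.8]
grip_width: 0.25
```

```bash
python3 -c "
from h import *
goto(.575,-.003,.25,-.6)"
```

```text
t 3.0667 pos [ 0.5386 -0.2904  0.0328] yaw 21.2 F [-0.3  0.2  5.8] w 0.25
shift [-0.2535 -0.218   0.1388] turn [-0.0053  0.3805  0.0047]
```

Call:
send_rows(motion=[[0, 0, -0.02, 0, 0, 0, 0], [0, 0, -0.05, 0, 0, 0, 0], [0, 0, -0.085, 0, 0, 0, 0], [0, 0, -0.12, 0, 0, 0, 0], [0, 0, -0.15, 0, 0, 0, 0], [0, 0, -0.18, 0, 0, 0, 0], [0, -0.01, -0.2, 0.005, 0, 0.03, 0], [0, -0.03, -0.218, 0.015, 0, 0.08, 0], [0, -0.06, -0.218, 0.032, 0, 0.14, 0], [0, -0.09, -0.218, 0.049, 0, 0.2, 0]])

```text
clock: 3.9
position: [0.5503, -0.1877, 0.2509]
ee_rot: [-0.539, 0.454, -0.46, 0.54]
ft_force: [1.3, 0.5, -2.3]
grip_width: 0.25
```

```bash
python3 - <<'E'
from h import *
c=camera("side"); save(c,"pics/side2.png")
goto(.583,-.001,.25,-.6)
E
```

```text
t 3.95 pos [ 0.5519 -0.1778  0.2507] yaw 9.75 F [ 2.1  8.9 -1.6] w 0.253
shift [-0.169   0.001   0.0606] turn [-0.0071  0.1806  0.0002]
```

View pics/side2.png

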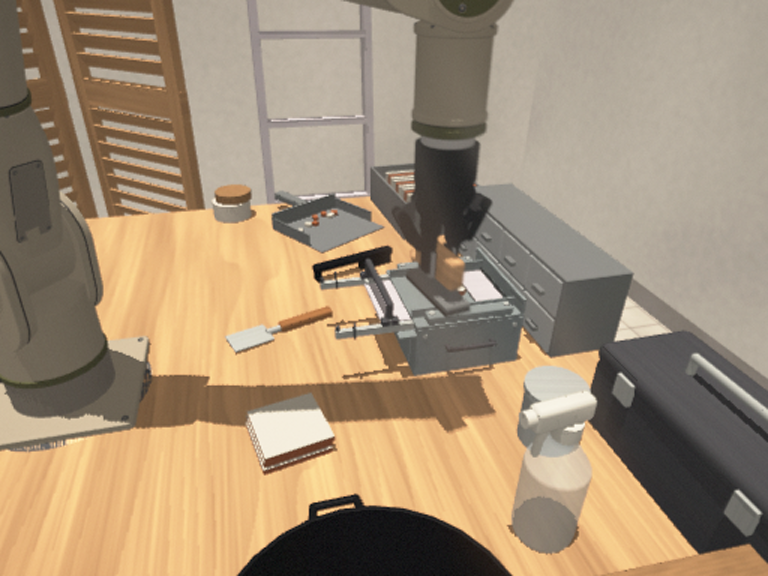

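The scraper is held upright at about (440,280), clear of the box.

Call:
send_rows(motion=[[0, -0.025, 0, 0.009, 0, 0.04, 0], [0, -0.05, 0, 0.018, 0, 0.08, 0], [0, -0.075, 0, 0.027, 0, 0.12, 0], [0, -0.1, 0, 0.036, 0, 0.16, 0], [0, -0.125, 0, 0.045, 0, 0.18, 0], [0, -0.15, 0, 0.054, 0, 0.18, 0], [0, -0.167, 0, 0.06, 0, 0.18, 0], [0, -0.167, 0, 0.06, 0, 0.18, 0], [0, -0.167, 0, 0.06, 0, 0.18, 0]])

```text
clock: 4.7
position: [0.5809, -0.0121, 0.2492]
ee_rot: [0.498, -0.5, 0.504, -0.499]
ft_force: [0.7, -1.1, -1.7]
grip_width: 0.25
```

```bash
python3 - <<'E'
from h import *
c=camera("side"); save(c,"pics/side3.png"); t=camera("top")
w=cloud(c);x,y,z=w[...,0],w[...,1],w[...,2]; P=c["pixels"].astype(int)
m=(P[...,0]-P[...,2]>40)&(z>.2)&(z<.32)&(abs(x-.58)<.06)&(abs(y)<.08)
q=w[m]; print(len(q),cv2.minAreaRect(q[:,:2].astype(np.float32)),q.min(0),q.max(0))
m=(z>.2)&(z<.236)&(abs(x-.58)<.06)&(abs(y)<.08)
q=w[m]; print("base",len(q),cv2.minAreaRect(q[:,:2].astype(np.float32)),q.min(0),q.max(0))
cv2.imwrite("pics/s3c.png",cv2.resize(c["pixels"][120:260,200:370,::-1],None,fx=4,fy=4,interpolation=cv2.INTER_CUBIC))
goto(.583,-.001,.135,-.6)
E
```

```text
287 ((0.584804892539978, -0.029881715774536133), (0.08544614911079407, 0.07060034573078156), 47.74253463745117) [ 0.54031245 -0.07002539  0.21551884] [0.63290863 0.02547699 0.31978803]
base 301 ((0.5804755687713623, -0.013546206057071686), (0.1160779744386673, 0.03741226717829704), 89.75421142578125) [ 0.56158689 -0.07156734  0.21551884] [0.59903149 0.04456329 0.23585188]
t 4.8 pos [ 0.5809 -0.0144  0.2492] yaw -0.63 F [ 0.7 -0.8 -1.8] w 0.249
shift [-0.0139  0.1141  0.0014] turn [-0.0047 -0.0005  0.0038]
```

View pics/s3c.png

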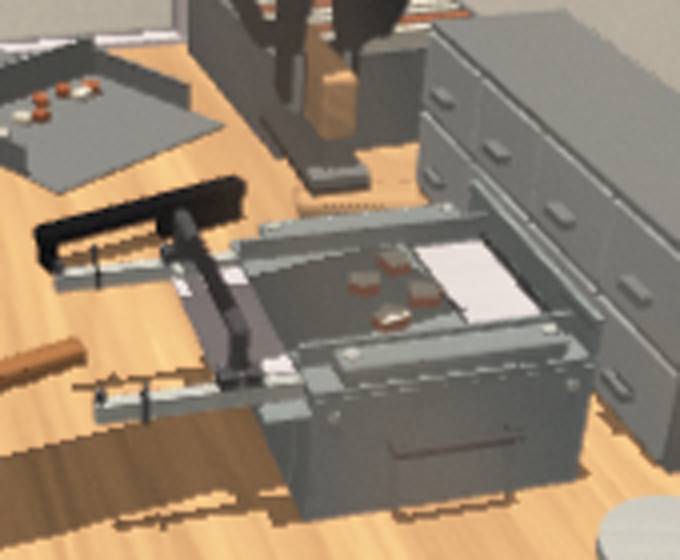

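Call:
send_rows(motion=[[0, -0.006, 0, 0.001, 0, 0, 0], [0, -0.0135, 0.01, 0.0015, -0.003, 0, 0.003], [0, -0.0135, 0.03, 0.0015, -0.004, 0, 0.004], [0, -0.0135, 0.055, 0.0015, -0.004, 0, 0.004], [0, -0.0135, 0.075, 0.0015, -0.004, 0, 0.004], [0, -0.0135, 0.09, 0.0015, -0.004, 0, 0.004], [0, -0.0135, 0.1, 0.0015, -0.004, 0, 0.004], [0, -0.0135, 0.106, 0.0015, -0.004, 0, 0.004], [0, -0.0135, 0.107, 0.0015, -0.004, 0, 0.004]])

```text
clock: 5.55
position: [0.5829, 0.0, 0.1415]
ee_rot: [-0.497, 0.503, -0.502, 0.498]
ft_force: [-0.1, -0.0, -2.4]
grip_width: 0.25
```

```bash
python3 - <<'E'
from h import *
c=camera("side")
cv2.imwrite("pics/s4c.png",cv2.resize(c["pixels"][120:260,200:370,::-1],None,fx=4,fy=4,interpolation=cv2.INTER_CUBIC))
goto(.583,-.001,.1345,-.6)
E
```

```text
t 5.6 pos [5.833e-01 1.000e-04 1.423e-01] yaw -0.57 F [ 0.3  1.5 -2.1] w 0.251
shift [ 0.0011  0.0078 -0.0003] turn [-0.0011  0.0004 -0.001 ]
```

View pics/s4c.png

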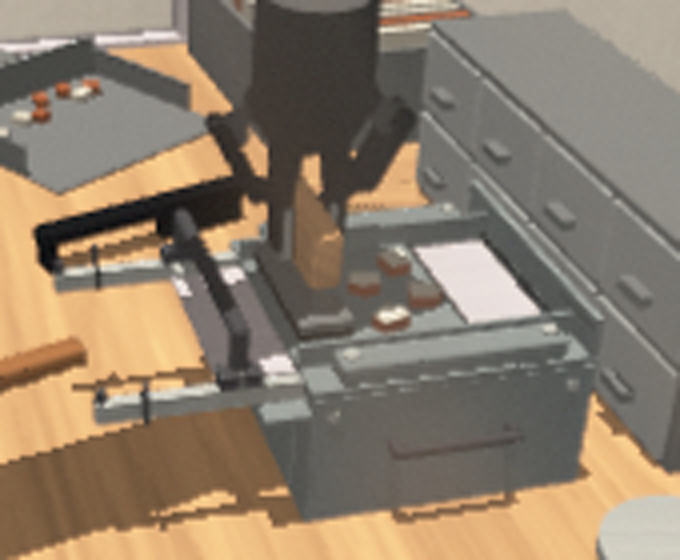

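Call:
send_rows(motion=[[0, 0.001, 0.003, 0, 0, 0, 0], [0, 0.001, 0.005, 0, 0, 0, 0], [0, 0.001, 0.007, 0, 0, 0, 0], [0, 0.001, 0.008, 0, 0, 0, 0], [0, 0.001, 0.008, 0, 0, 0, 0]])

```text
clock: 6.02
position: [0.5833, -0.0011, 0.1346]
ee_rot: [0.497, -0.502, 0.503, -0.498]
ft_force: [0.0, -0.8, -1.9]
grip_width: 0.25
```

```bash
python3 - <<'E'
from h import *
goto(.668,-.001,.1338,-.6)
E
```

```text
t 6.0167 pos [ 0.5833 -0.0011  0.1346] yaw -0.58 F [ 0.  -0.8 -1.9] w 0.25
shift [-0.0009  0.0009  0.0847] turn [-0.0016  0.0004 -0.0007]
```

Call:
send_rows(motion=[[0, -0.0005, 0.001, 0.004, 0, 0, 0], [0, -0.0005, 0.001, 0.01, 0, 0, 0], [0, -0.0005, 0.001, 0.017, 0, 0, 0], [0, -0.0005, 0.001, 0.024, 0, 0, 0], [0, -0.0005, 0.001, 0.031, 0, 0, 0], [0, -0.0005, 0.001, 0.038, 0, 0, 0], [0, -0.0005, 0.001, 0.045, 0, 0, 0], [0, -0.0005, 0.001, 0.051, 0, 0, 0], [0, -0.0005, 0.001, 0.056, 0, 0, 0], [0, -0.0005, 0.001, 0.056, 0, 0, 0]])

```text
clock: 6.85
position: [0.6402, -0.0011, 0.1335]
ee_rot: [0.497, -0.502, 0.503, -0.498]
ft_force: [-0.0, 0.4, -2.4]
grip_width: 0.249
```

```bash
python3 - <<'E'
from h import *
c=camera("side")
cv2.imwrite("pics/s5c.png",cv2.resize(c["pixels"][120:260,200:370,::-1],None,fx=4,fy=4,interpolation=cv2.INTER_CUBIC))
goto(.668,-.001,.1338,-.6)
E
```

```text
t 6.9 pos [ 0.6397 -0.001   0.1335] yaw -0.57 F [-1.1  0.9 -2.6] w 0.247
shift [-0.0003 -0.0003  0.0283] turn [-0.0014  0.0005 -0.001 ]
```

View pics/s5c.png

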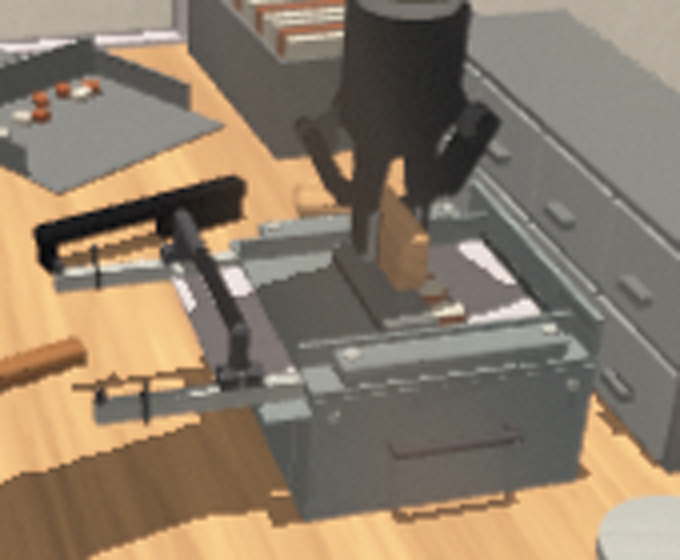

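Call:
send_rows(motion=[[0, 0, 0, 0.003, 0, 0, 0], [0, 0, 0, 0.007, 0, 0, 0], [0, 0, 0, 0.012, 0, 0, 0], [0, 0, 0, 0.017, 0, 0, 0], [0, 0, 0, 0.022, 0, 0, 0], [0, 0, 0, 0.026, 0, 0, 0], [0, 0, 0, 0.029, 0, 0, 0], [0, 0, 0, 0.031, 0, 0, 0], [0, 0, 0, 0.032, 0, 0, 0], [0, 0, 0, 0.032, 0, 0, 0]])

```text
clock: 7.73
position: [0.6715, -0.0014, 0.1337]
ee_rot: [0.497, -0.502, 0.503, -0.498]
ft_force: [0.2, 0.3, -2.1]
grip_width: 0.247
```

```bash
python3 - <<'E'
from h import *
c=camera("side")
cv2.imwrite("pics/s6c.png",cv2.resize(c["pixels"][120:260,200:370,::-1],None,fx=4,fy=4,interpolation=cv2.INTER_CUBIC))
goto(.668,-.001,.1338,-.6)
E
```

```text
t 7.7833 pos [ 0.6714 -0.0014  0.1337] yaw -0.57 F [-0.6  0.1 -2. ] w 0.249
shift [-0.0004 -0.0001 -0.0034] turn [-0.0016  0.0005 -0.0008]
```

View pics/s6c.png

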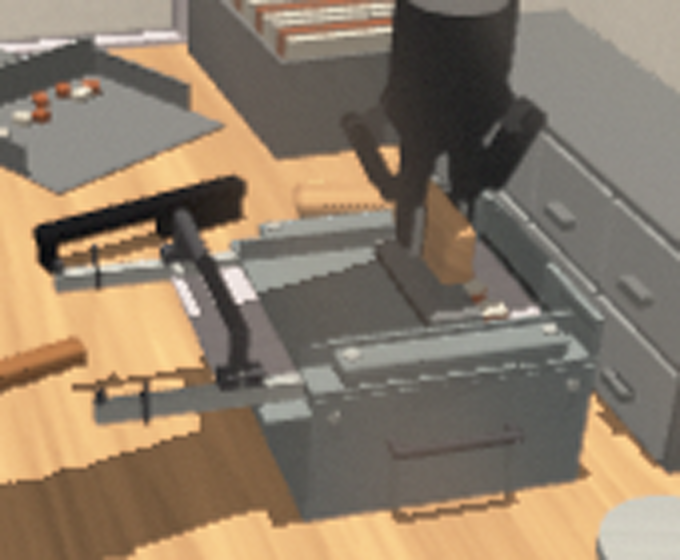

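Call:
send_rows(motion=[[0, 0, 0, -0.006, 0, 0, 0], [0, 0, -0.004, -0.015, 0, 0, 0], [0, 0, -0.025, -0.025, 0, 0, 0], [0, 0, -0.055, -0.035, 0, 0, 0], [0, 0, -0.085, -0.045, 0, 0, 0], [0, 0, -0.11, -0.055, 0, 0, 0], [0, 0.01, -0.115, -0.065, 0, 0, 0], [0, 0.035, -0.115, -0.075, 0, 0, 0], [0, 0.07, -0.115, -0.085, 0, 0, 0], [0, 0.105, -0.115, -0.095, 0, 0, 0]])

```text
clock: 8.62
position: [0.5738, -0.1056, 0.2493]
ee_rot: [0.497, -0.501, 0.503, -0.499]
ft_force: [0.8, -0.9, -1.6]
grip_width: 0.25
```

Call:
send_rows(motion=[[0, 0.035, 0, -0.008, 0, -0.05, 0], [0, 0.07, 0, -0.016, 0, -0.1, 0], [0, 0.1, 0, -0.023, 0, -0.15, 0], [0, 0.125, 0, -0.03, 0, -0.2, 0], [0, 0.14, 0, -0.033, 0, -0.25, 0], [0, 0.14, 0, -0.033, 0, -0.3, 0]])

```text
clock: 9.12
position: [0.5382, -0.2499, 0.2484]
ee_rot: [0.566, -0.423, 0.424, -0.566]
ft_force: [-0.7, -0.0, -2.3]
grip_width: 0.252
```

```bash
python3 - <<'E'
from h import *
c=camera("side"); t=camera("top")
save(c,"pics/s7.png")
a=cv2.resize(t["pixels"][110:230,220:320,::-1],None,fx=4,fy=4,interpolation=cv2.INTER_CUBIC); b=cv2.resize(c["pixels"][140:260,230:370,::-1],None,fx=4,fy=4,interpolation=cv2.INTER_CUBIC)
cv2.imwrite("pics/s7c.png",a);cv2.imwrite("pics/s7b.png",b)
goto(.5386,-.2904,.15,21.2)
E
```

```text
t 9.2167 pos [ 0.5397 -0.2457  0.2486] yaw 16.58 F [ 1.2  0.8 -1.5] w 0.247
shift [ 0.0425  0.0986 -0.014 ] turn [-0.0016 -0.0807  0.    ]
```

View pics/s7c.png

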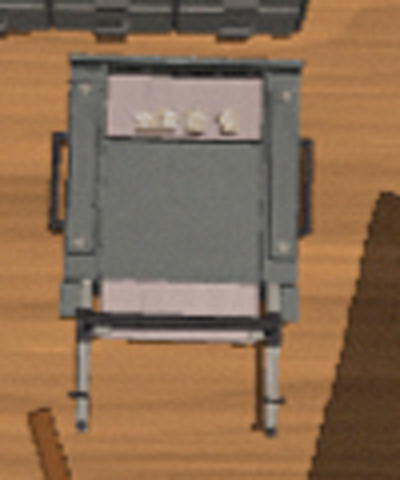

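View pics/s7b.png

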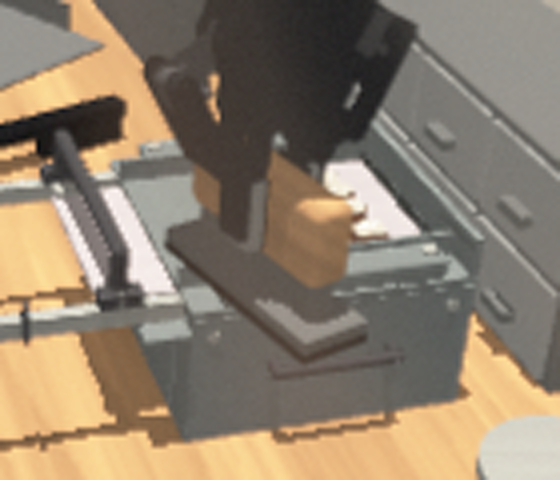

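View pics/s7.png

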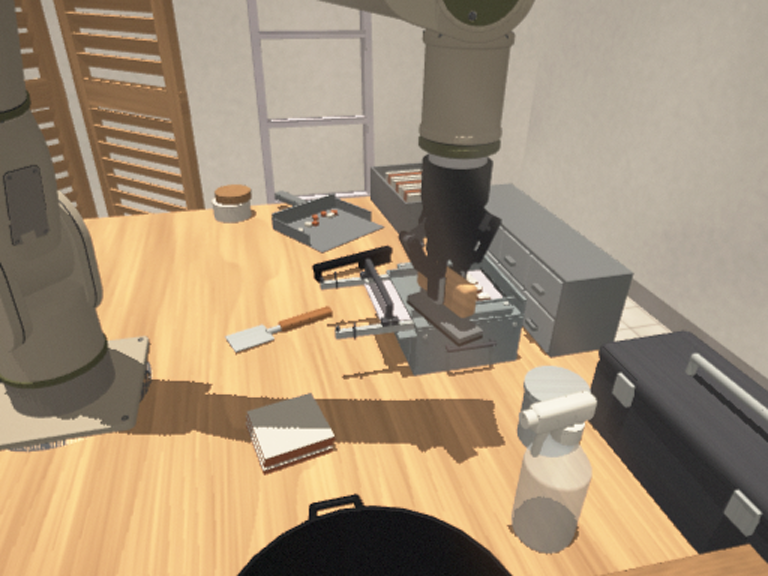

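The top crop shows all four shards on the pink hatch plate, in a row at about (135–240,120), past the throat edge at y≈138. I'll confirm that with numbers.

```bash
python3 - <<'E'
from h import *
t=camera("top"); w=cloud(t); x,y,z=w[...,0],w[...,1],w[...,2]; P=t["pixels"].astype(int)
m=(z>.1005)&(z<.13)&(x>.66)&(x<.74)&(abs(y)<.065)
k,l,st,ce=cv2.connectedComponentsWithStats(m.astype(np.uint8))
for i in range(1,k):
    q=w[l==i]; b=(q[:,:2]-[.652,-.001])@np.array([[np.cos(-.01),-np.sin(-.01)],[np.sin(-.01),np.cos(-.01)]]); print(st[i,4],b.mean(0).round(4),b.min(0).round(3),b.max(0).round(3),q[:,2].max().round(3))
goto(.5386,-.2904,.15,21.2)
E
```

```text
1 [0.0872 0.0383] [0.087 0.038] [0.087 0.038] 0.103
2 [0.0853 0.0314] [0.084 0.031] [0.087 0.031] 0.105
2 [0.0861 0.0192] [0.085 0.017] [0.088 0.021] 0.103
1 [ 0.0843 -0.0067] [ 0.084 -0.007] [ 0.084 -0.007] 0.105
1 [ 0.0864 -0.0621] [ 0.086 -0.062] [ 0.086 -0.062] 0.103
1 [0.0776 0.0173] [0.078 0.017] [0.078 0.017] 0.101
1 [0.0807 0.007 ] [0.081 0.007] [0.081 0.007] 0.103
1 [ 0.0782 -0.007 ] [ 0.078 -0.007] [ 0.078 -0.007] 0.101
2 [0.0703 0.0154] [0.07  0.014] [0.07  0.017] 0.102
1 [0.0704 0.0068] [0.07  0.007] [0.07  0.007] 0.102
1 [ 0.0708 -0.0208] [ 0.071 -0.021] [ 0.071 -0.021] 0.104
1 [ 0.0748 -0.0312] [ 0.075 -0.031] [ 0.075 -0.031] 0.103
1 [ 0.076  -0.0555] [ 0.076 -0.056] [ 0.076 -0.056] 0.101
5 [0.0606 0.0556] [0.055 0.052] [0.065 0.058] 0.103
1 [ 0.0686 -0.0521] [ 0.069 -0.052] [ 0.069 -0.052] 0.102
1 [ 0.0689 -0.0591] [ 0.069 -0.059] [ 0.069 -0.059] 0.101
100 [0.033  0.0224] [ 0.009 -0.001] [0.056 0.044] 0.111
35 [ 0.0449 -0.0097] [ 0.035 -0.022] [ 0.056 -0.   ] 0.113
1 [ 0.0601 -0.0245] [ 0.06  -0.025] [ 0.06  -0.025] 0.104
31 [ 0.0467 -0.039 ] [ 0.035 -0.049] [ 0.058 -0
[... 241 characters left out ...]
0.0371 0.0646] [0.037 0.065] [0.037 0.065] 0.102
17 [0.0208 0.054 ] [0.008 0.047] [0.037 0.064] 0.108
1 [ 0.0403 -0.0561] [ 0.04  -0.056] [ 0.04  -0.056] 0.102
2 [0.0277 0.0644] [0.025 0.064] [0.03  0.064] 0.106
1 [ 0.0283 -0.0114] [ 0.028 -0.011] [ 0.028 -0.011] 0.102
11 [ 0.0255 -0.0246] [ 0.021 -0.036] [ 0.029 -0.015] 0.106
25 [ 0.0181 -0.0466] [ 0.011 -0.063] [ 0.03  -0.029] 0.106
2 [ 0.0276 -0.063 ] [ 0.027 -0.063] [ 0.029 -0.063] 0.107
4 [ 0.0138 -0.0083] [ 0.01  -0.012] [ 0.017 -0.005] 0.106
3 [ 0.012  -0.0198] [ 0.011 -0.022] [ 0.014 -0.019] 0.103
t 9.2667 pos [ 0.5402 -0.2447  0.2487] yaw 16.54 F [ 0.5  0.9 -1.6] w 0.252
shift [ 0.0434  0.0986 -0.0147] turn [-0.0019 -0.0813 -0.0002]
```

Call:
send_rows(motion=[[0, 0.015, 0, -0.005, 0, -0.03, 0], [0, 0.035, 0, -0.012, 0, -0.06, 0], [0, 0.0434, 0.02, -0.0147, -0.002, -0.081, 0], [0, 0.0434, 0.05, -0.0147, -0.002, -0.081, 0], [0, 0.0434, 0.08, -0.0147, -0.002, -0.081, 0], [0, 0.0434, 0.11, -0.0147, -0.002, -0.081, 0], [0, 0.0434, 0.14, -0.0147, -0.002, -0.081, 0], [0, 0.0434, 0.17, -0.0147, -0.002, -0.081, 0], [0, 0.0434, 0.19, -0.0147, -0.002, -0.081, 0], [0, 0.0434, 0.2, -0.0147, -0.002, -0.081, 0]])

```text
clock: 10.1
position: [0.538, -0.2889, 0.0456]
ee_rot: [0.584, -0.401, 0.398, -0.584]
ft_force: [0.4, 1.3, -1.0]
grip_width: 0.25
```

Call:
send_rows(motion=[[0, 0, 0.005, 0, 0, 0, 0], [0, 0, 0.009, 0, 0, 0, 0], [0, 0, 0.012, 0, 0, 0, 0], [0, 0, 0.0135, 0, 0, 0, 0], [0, 0, 0.014, 0, 0, 0, 0], [0, 0, 0.014, 0, 0, 0, 0]])

```text
clock: 10.6
position: [0.5397, -0.291, 0.035]
ee_rot: [0.584, -0.399, 0.4, -0.584]
ft_force: [1.3, -0.3, -2.6]
grip_width: 0.251
```

```bash
python3 - <<'E'
from h import *
goto(.5386,-.2904,.0328,21.2)
E
```

```text
t 10.6 pos [ 0.5397 -0.291   0.035 ] yaw 21.25 F [ 1.3 -0.3 -2.6] w 0.251
shift [-0.001   0.0022 -0.0008] turn [-0.0004  0.0008  0.0006]
```

Lower the last 2 mm until there is contact, then release.

Call:
send_rows(motion=[[0, 0, 0.001, 0, 0, 0, 0], [0, 0, 0.002, 0, 0, 0, 0], [0, 0, 0.0022, 0, 0, 0, 0], [0, 0, 0.0022, 0, 0, 0, 0]])

```text
clock: 10.93
position: [0.5397, -0.291, 0.0329]
ee_rot: [0.584, -0.399, 0.399, -0.584]
ft_force: [-2.2, 1.4, 5.2]
grip_width: 0.248
```

Call:
send_rows(motion=[[40, 0, 0, 0, 0, 0, 0], [80, 0, 0, 0, 0, 0, 0], [100, 0, 0, 0, 0, 0, 0], [100, 0, 0, 0, 0, 0, 0], [100, 0, 0, 0, 0, 0, 0], [100, 0, -0.02, 0, 0, 0, 0], [100, 0, -0.05, 0, 0, 0, 0], [100, 0, -0.085, 0, 0, 0, 0], [100, 0, -0.12, 0, 0, 0, 0], [100, 0, -0.155, 0, 0, 0, 0]])

```text
clock: 11.77
position: [0.5392, -0.2906, 0.1887]
ee_rot: [-0.584, 0.399, -0.399, 0.584]
ft_force: [0.3, -0.2, -0.2]
grip_width: 1.005
```

```bash
python3 - <<'E'
from h import *
c=camera("side"); save(c,"pics/s8.png"); w=cloud(c)
x,y,z=w[...,0],w[...,1],w[...,2]
m=(z>.055)&(z<.085)&(x>.4)&(x<.62)&(y<-.2)&(y>-.36)
q=w[m]; print("grip",len(q),cv2.minAreaRect(q[:,:2].astype(np.float32)),np.median(q[:,2]))
goto(.517,-.001,.25,-.6)
E
```

```text
grip 534 ((0.5378819704055786, -0.2923610806465149), (0.022785678505897522, 0.09594544768333435), 21.11161994934082) 0.06858199960898537
t 11.8167 pos [ 0.5421 -0.2918  0.1966] yaw 21.26 F [ 1.9 -1.1  6.3] w 0.998
shift [-0.2797 -0.0549  0.0824] turn [-0.0073  0.3815  0.0059]
```

View pics/s8.png

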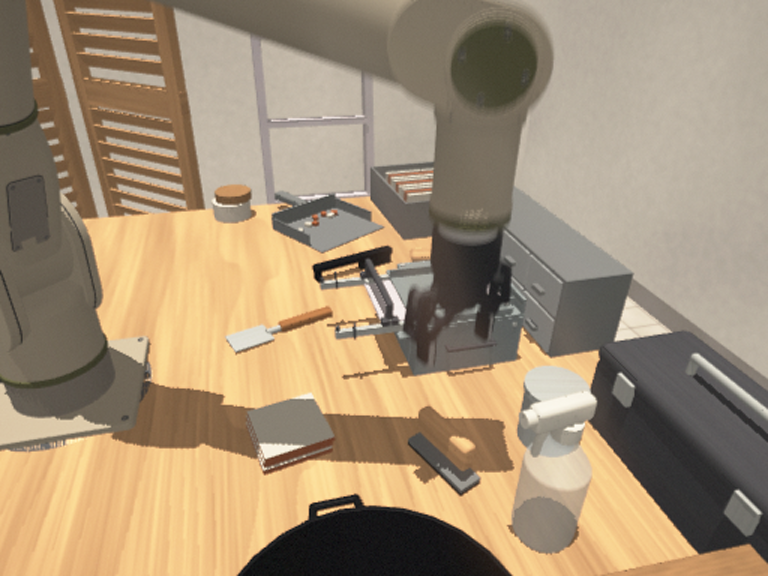

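The scraper stands upright and released at (445,460), with its top at 68.6 mm. Now I'll move over the bar.

Call:
send_rows(motion=[[100, -0.02, -0.02, 0.006, 0, 0.04, 0], [100, -0.05, -0.04, 0.014, 0, 0.08, 0], [100, -0.085, -0.055, 0.024, -0.003, 0.13, 0.003], [100, -0.12, -0.055, 0.035, -0.003, 0.18, 0.003], [100, -0.155, -0.055, 0.046, -0.003, 0.23, 0.003], [100, -0.19, -0.055, 0.056, -0.003, 0.28, 0.003], [100, -0.22, -0.055, 0.065, -0.006, 0.33, 0.005], [100, -0.25, -0.055, 0.074, -0.006, 0.375, 0.005], [100, -0.27, -0.055, 0.08, -0.006, 0.381, 0.005], [100, -0.279, -0.055, 0.082, -0.006, 0.381, 0.005]])

```text
clock: 12.65
position: [0.5143, 0.0026, 0.2423]
ee_rot: [-0.499, 0.504, -0.499, 0.498]
ft_force: [0.0, 0.2, 0.1]
grip_width: 1.0
```

Call:
send_rows(motion=[[100, 0, 0.02, 0, 0, 0, 0], [100, 0, 0.04, 0, 0, 0, 0], [100, 0, 0.06, 0, 0, 0, 0], [100, 0, 0.065, 0, 0, 0, 0], [100, 0, 0.065, 0, 0, 0, 0]])

```text
clock: 13.07
position: [0.5134, -0.0017, 0.1759]
ee_rot: [-0.499, 0.506, -0.499, 0.496]
ft_force: [0.2, -0.3, 1.0]
grip_width: 0.996
```

```bash
python3 - <<'E'
from h import *
c=camera("side"); 
cv2.imwrite("pics/s9.png",cv2.resize(c["pixels"][120:260,200:370,::-1],None,fx=4,fy=4,interpolation=cv2.INTER_CUBIC))
goto(.517,-.001,.116,-.6)
E
```

```text
t 13.1167 pos [ 0.5142 -0.0014  0.1772] yaw -0.6 F [-0.4 -0.7  1.4] w 1.004
shift [-0.0002  0.0612  0.0033] turn [ 0.0078  0.     -0.004 ]
```

View pics/s9.png

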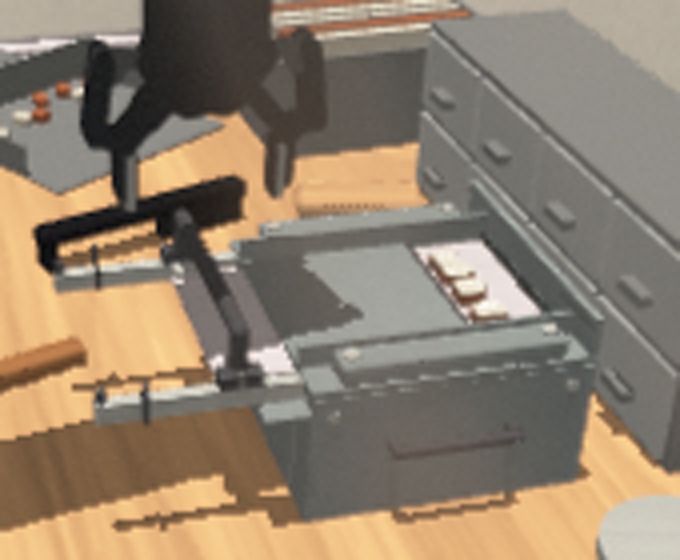

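The bar at (215,290) lies midway between the open fingers at (125,185) and (280,175). The shards are on the hatch at (470,290).

Call:
send_rows(motion=[[100, 0, 0.015, 0.0033, 0.004, 0, -0.002], [100, 0, 0.035, 0.0033, 0.008, 0, -0.004], [100, 0, 0.05, 0.0033, 0.008, 0, -0.004], [100, 0, 0.058, 0.0033, 0.008, 0, -0.004], [100, 0, 0.06, 0.0033, 0.008, 0, -0.004], [100, 0, 0.06, 0.0033, 0.008, 0, -0.004]])

```text
clock: 13.62
position: [0.5175, -0.0008, 0.1178]
ee_rot: [0.497, -0.502, 0.503, -0.498]
ft_force: [0.4, 0.1, -0.5]
grip_width: 1.001
```

```bash
python3 - <<'E'
from h import *
goto(.517,-.001,.116,-.6)
E
```

```text
t 13.6167 pos [ 0.5175 -0.0008  0.1178] yaw -0.58 F [ 0.4  0.1 -0.5] w 1.001
shift [ 0.0002  0.0018 -0.0005] turn [-0.0014  0.0003  0.0001]
```

Call:
send_rows(motion=[[50, 0, 0.002, 0, 0, 0, 0], [30, 0, 0.002, 0, 0, 0, 0], [0, 0, 0.002, 0, 0, 0, 0], [0, 0, 0.002, 0, 0, 0, 0], [0, 0, 0.002, 0, 0, 0, 0], [0, 0, 0.002, 0, 0, 0, 0], [0, 0, 0.002, 0, 0, 0, 0], [0, 0, 0.002, 0, 0, 0, 0], [0, 0, 0.002, 0, 0, 0, 0]], squeeze=80)

```text
clock: 14.37
position: [0.5177, -0.0007, 0.1156]
ee_rot: [0.497, -0.502, 0.503, -0.498]
ft_force: [2.4, 0.4, 4.1]
grip_width: 0.11
```

```bash
python3 - <<'E'
from h import *
goto(.457,0,.116,-.6)
E
```

```text
t 14.3667 pos [ 0.5177 -0.0007  0.1156] yaw -0.58 F [2.4 0.4 4.1] w 0.11
shift [-0.0001 -0.0005 -0.0607] turn [-0.0023  0.0004  0.0002]
```

Call:
send_rows(motion=[[0, 0, 0, -0.003, 0, 0, 0], [0, 0, 0, -0.008, 0, 0, 0], [0, 0, 0, -0.014, 0, 0, 0], [0, 0, 0, -0.02, 0, 0, 0], [0, 0, 0, -0.026, 0, 0, 0], [0, 0, 0, -0.032, 0, 0, 0], [0, 0, 0, -0.037, 0, 0, 0], [0, 0, 0, -0.041, 0, 0, 0], [0, 0, 0, -0.044, 0, 0, 0], [0, 0, 0, -0.045, 0, 0, 0]])

```text
clock: 15.2
position: [0.4722, -0.0002, 0.1156]
ee_rot: [0.497, -0.502, 0.503, -0.498]
ft_force: [6.7, -0.9, 1.7]
grip_width: 0.108
```

```bash
python3 - <<'E'
from h import *
goto(.4575,0,.1156,-.6)
E
```

```text
t 15.2 pos [ 4.722e-01 -2.000e-04  1.156e-01] yaw -0.57 F [ 6.7 -0.9  1.7] w 0.108
shift [-0.     -0.0001 -0.0147] turn [-0.0031  0.0005  0.0003]
```

Spring force is 6.7 N, so the hatch is following. I'll finish the pull.

Call:
send_rows(motion=[[0, 0, 0, -0.003, 0, 0, 0], [0, 0, 0, -0.007, 0, 0, 0], [0, 0, 0, -0.011, 0, 0, 0], [0, 0, 0, -0.0135, 0, 0, 0], [0, 0, 0, -0.0145, 0, 0, 0], [0, 0, 0, -0.0145, 0, 0, 0], [0, 0, 0, -0.0145, 0, 0, 0]])

```text
clock: 15.78
position: [0.4581, 0.0, 0.1156]
ee_rot: [0.497, -0.502, 0.503, -0.498]
ft_force: [6.4, -0.5, 2.8]
grip_width: 0.112
```

```bash
python3 - <<'E'
from h import *
c=camera("side"); t=camera("top")
cv2.imwrite("pics/s10.png",cv2.resize(c["pixels"][120:260,190:370,::-1],None,fx=4.4,fy=4,interpolation=cv2.INTER_CUBIC))
cv2.imwrite("pics/t10.png",cv2.resize(t["pixels"][110:230,220:320,::-1],None,fx=4.8,fy=4.8,interpolation=cv2.INTER_CUBIC))
goto(.4575,0,.1156,-.6)
for n,cc in(("side",c),("top",t)):
    w=cloud(cc);x,y,z=w[...,0],w[...,1],w[...,2]
    m=(z>.132)&(z<.145)&(x>.42)&(x<.54)&(abs(y)<.074)&(abs(y)>.03)
    q=w[m]; print(n,"bar",len(q),np.median(q,0).round(4))
    print("guard",np.median(w[(z>.12)&(z<.136)&(x>.7)&(x<.78)&(abs(y)<.1)],0).round(4))
E
```

```text
t 15.8833 pos [0.4582 0.     0.1156] yaw -0.57 F [ 6.4 -0.   3.2] w 0.111
shift [ 0.     -0.     -0.0007] turn [-0.0035  0.0005  0.0001]
side bar 49 [ 0.4562 -0.0513  0.1397]
guard [ 0.7439 -0.014   0.1263]
top bar 23 [0.4572 0.0588 0.1391]
guard [ 0.7441 -0.0025  0.1261]
```

View pics/s10.png

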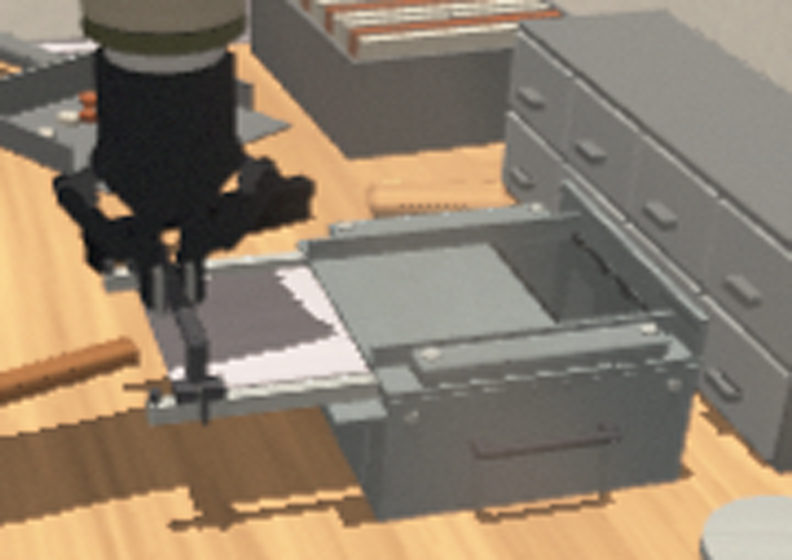

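View pics/t10.png

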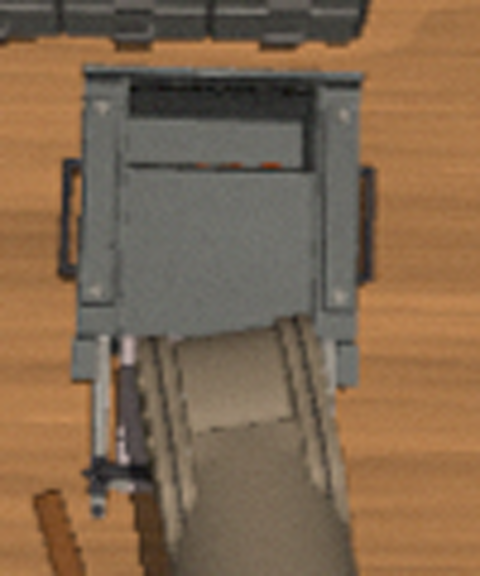

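The side view shows the bar over the rail tabs (205,385), and no shards left on the deck or hatch. The top view shows red-brown shard edges low down behind the deck edge (195–285,165). I'll take a closer look to account for all four.

```bash
python3 - <<'E'
from h import *
t=camera("top"); w=cloud(t)
cv2.imwrite("pics/t11.png",cv2.resize(t["pixels"][122:150,240:292,::-1],None,fx=15,fy=15,interpolation=cv2.INTER_NEAREST))
P=t["pixels"].astype(int)
m=(P[...,0]-P[...,2]>35); m[:125]=0;m[150:]=0;m[:,:246]=0;m[:,284:]=0
for v,u in zip(*np.nonzero(m)): print(v,u,w[v,u].round(3),P[v,u])
goto(.4577,0,.1156,-.6)
E
```

```text
144 261 [0.703 0.013 0.02 ] [98 62 44]
144 262 [0.706 0.01  0.011] [106  75  57]
144 268 [ 0.705 -0.012  0.016] [89 52 30]
144 269 [ 0.706 -0.016  0.013] [100  59  42]
144 274 [ 0.708 -0.034  0.005] [98 72 60]
144 275 [ 0.706 -0.038  0.015] [119  49  15]
144 276 [ 0.705 -0.041  0.016] [127  59  34]
144 277 [ 0.706 -0.045  0.014] [119  59  30]
144 278 [ 0.705 -0.048  0.02 ] [106  76  63]
t 15.9333 pos [0.4582 0.     0.1156] yaw -0.58 F [ 6.6 -0.2  2.7] w 0.109
shift [ 0.     -0.     -0.0005] turn [-0.0034  0.0004  0.0001]
```

View pics/t11.png

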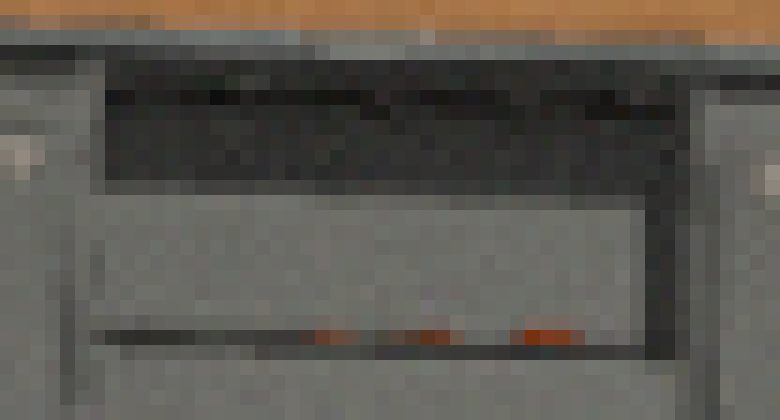

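Call:
send_rows(motion=[[0, 0, 0, 0, 0, 0, 0], [0, 0, 0, 0, 0, 0, 0], [0, 0, 0, 0, 0, 0, 0], [0, 0, 0, 0, 0, 0, 0], [0, 0, 0, 0, 0, 0, 0], [0, 0, 0, 0, 0, 0, 0]])

```text
clock: 16.43
position: [0.4582, 0.0, 0.1156]
ee_rot: [0.497, -0.502, 0.503, -0.498]
ft_force: [7.1, 0.9, 3.0]
grip_width: 0.112
```

```bash
python3 - <<'E'
from h import *
c=camera("side"); P=c["pixels"]; w=cloud(c)
x,y,z=w[...,0],w[...,1],w[...,2]
m=(z>.055)&(z<.085)&(x>.4)&(x<.62)&(y<-.2)&(y>-.36)
print("scraper",cv2.minAreaRect(w[m][:,:2].astype(np.float32)))
f,cx,cy=K(c); V=np.array(c["view"])
for n,xx,zz in(("line",.457,.1),("bar",.457,.135)):
    for yy in(.08,-.08):
        p=V@[xx,yy+.001,zz,1]; print(n,yy,f*p[0]/p[2]+cx,f*p[1]/p[2]+cy)
save(c,"pics/s12.png")
cv2.imwrite("pics/s12c.png",cv2.resize(P[165:225,285:355,::-1],None,fx=9,fy=9,interpolation=cv2.INTER_CUBIC))
goto(.4577,0,.1156,-.6)
E
```

```text
scraper ((0.5378456115722656, -0.29269877076148987), (0.022336287423968315, 0.09524226188659668), 22.009937286376953)
line 0.08 222.68234053378802 186.63073835105752
line -0.08 234.95838684294387 218.62434185685365
bar 0.08 222.33886587495337 175.43630206058774
bar -0.08 234.8162922152025 206.35059480084007
t 16.4833 pos [4.582e-01 1.000e-04 1.156e-01] yaw -0.57 F [ 7.2 -0.   3.2] w 0.117
shift [ 0.0001 -0.     -0.0005] turn [-0.0034  0.0005  0.0001]
```

View pics/s12c.png

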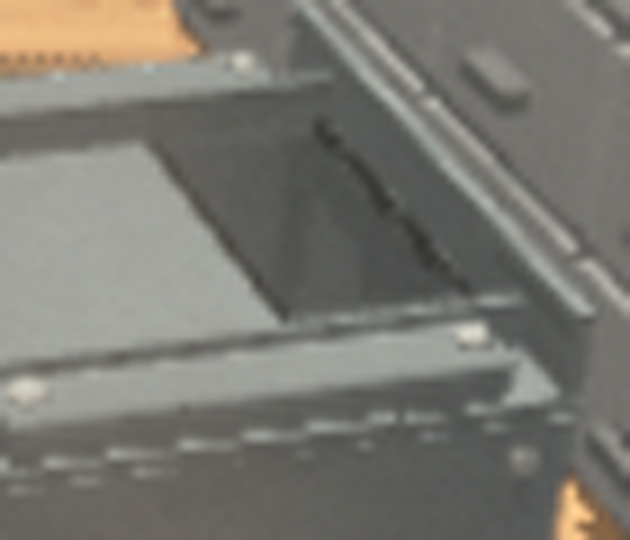

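View pics/s12.png

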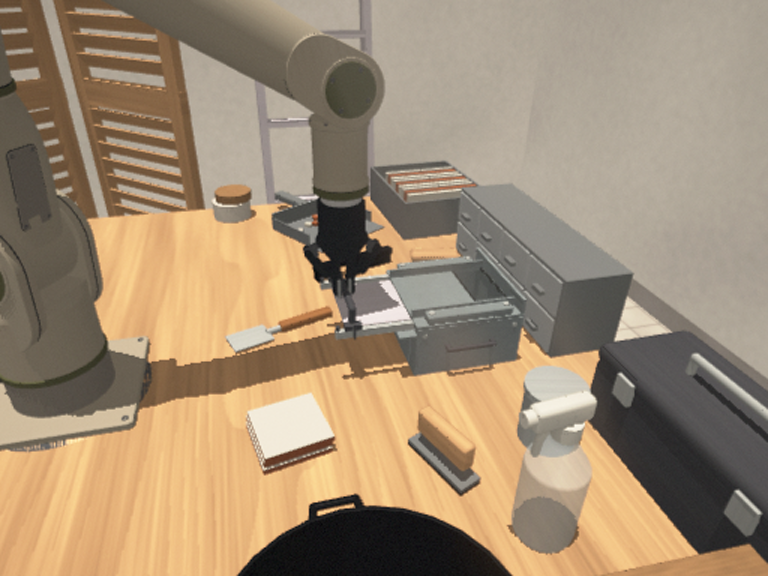

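The throat and deck are clear, the bar is steady over the line with 7.1 N on the spring, and the scraper stands upright at (445,445).

```bash
python3 -c "
from workcell import *
print(hand_in())"
```

```text
the job is handed in; nothing more can be done
None
```

I swept the four shards onto the shut hatch with the scraper and stood it back on the bench where it came from. I then pulled the hatch to the full-open line and handed in at about 16.5 s, still holding the bar. No verdict was reported.

**Last checks:**
- **Hatch:** the gripper had moved back 59.5 mm, and the cameras put the bar at about 60.5 mm (target 60). It was still, and the pull of about 7 N matches the spring at the line.
- **Grip on the bar:** the opening read 9.4 mm on the 12 mm bar. The bar moved with the gripper and did not slip.
- **Scraper:** it stood upright and let go, within about 2 mm of its starting place.
- **Shards on the hatch:** before the pull, a top-view picture showed all four past the throat edge. My depth measurement clearly separated only two of them, so I relied on the picture.
- **Shards in the box:** after the pull, the deck and throat were clear. I saw three shards on the box floor, at 5 to 20 mm height. The fourth was out of sight, most likely under the deck, so I did not confirm it directly.
- **Other things on the bench:** they looked unmoved in the pictures, but I did not measure them.

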